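# Walk the keg onto the filler's drain grate

## Robot

A 6-joint arm with a two-finger parallel gripper is mounted at the origin on the work surface. World frame = base frame: x ahead of the robot, y to its left, z up, the work surface at z = 0. Lengths are in mm, angles in rad, forces in N, time in s.
With the tool pointing down it reaches from about 350 to 800 mm from the base axis. Payload 7.3 kg.
Tool frame: the origin (TCP) lies at the very end of the fingers, on their centre line; the grasp point (between the pads) lies 19 mm behind it; z points along the fingers, y is the direction in which the jaws open and shut (so a half turn about z gives the same grasp; the last joint's range is limited). The gripper opens to 85 mm and grips with 20 to 120 N. Pads are 22 mm wide; open, the fingers measure 114 mm over their backs; the gripper's body (76 mm by 85 mm) begins 54 mm behind the grasp point. The pads swing forward as they close: fully open they stand 13 mm farther back than shut.
Start: joints at [-1.251, 0.342, 1.524, -0, 1.275, -0.146], TCP at [235.821, -469.076, 231.322] pointing down, gripper open.
Joint ranges: [-2.53, 2.53], [-0.77, 2.02], [0.04, 2.7], [-1, 4.14], [0.28, 2.66], [-3.11, 3.11]. Speed limits (rad/s): [2.57, 2.57, 3.14, 3.14, 3.14, 3.14].

## Interface

Orientations are given as [roll, pitch, yaw] about the fixed x, y, z axes, in that order (R = Rz(yaw) Ry(pitch) Rx(roll)).
In Python, from station import monitor, cams, arm gives the robot as it stands. The module is installed in compiled form; this text tells all that it offers.
- The arm moves only by the shell command python3 -m handwheel 'ROWS' [OPENING] [FORCE]. ROWS is JSON, a list of rows, each an object of numbers: "x", "y", "z": the shift along the tool's x, y, z in m; "roll": the turn about the tool's z in rad. In form: [{"x": .., "y": .., "z": .., "roll": ..}, ...]. A call has 1 to 20 rows; each row is the pose to reach, as a shift and turn from the pose measured when the call began, along the tool's axes at that moment; what a row does not reach only later rows make up. A row lasts 1/12 s, in which the tool goes at most 41.7 mm and 7.16 degrees, less where a joint would pass 70% of its speed; a pose out of reach is approached as far as the arm can. A call with a gripper value outside its range is refused whole. OPENING is the opening, from -1 (shut) to 1 (fully open), so that 0 is half open, set as the call begins (- or left out, the last holds). The fingers move at their own pace and stop on an object; FORCE is the grip in N (left out, the last holds). Time passes only in rows, so rows that repeat a pose let the fingers close. It gives the time, the measured TCP pose, the force and the opening at its end, in the units of the state.
- monitor.observe(): the state, without advancing time (a new reading comes with each control period).
- cams.capture(name): name is "scene" or "top" or "wrist"; returns the picture (480x640x3 uint8, red, green, blue); there is no depth.
- cams.camera_params(name): a dict with "fx", "fy", "cx", "cy" (pixels), "dist_coeffs" ([k1, k2, p1, p2, k3] as OpenCV has them; the pictures are not rectified), "rvec" (rotation vector, rad) and "tvec" (3), from world to camera coordinates, as OpenCV has them. Camera axes: x right, y down, z forward; pixel columns grow to the right and rows downward; lengths in mm; the calibration is good to about 2 mm. A picture is of the moment at which its call begins: read the wrist's pose just before it. camera_params takes no time and is no camera call; for the wrist camera it gives the pose at the moment of the call.
- arm.close_job(): hands the job in, once; it reports no verdict.
The state is a dict: "time": time; "joint_pos": joint angles; "dq": joint speeds; "joint_efforts": joint torques, N m; "tool_pos": TCP position; "orientation": TCP orientation; "force": force on the tool from outside, world axes, zero at the start; "ft_torque": the same for the moment, N m; "width": opening from 0.0 (shut) to 1.0 (fully open).
Only numpy, scipy, OpenCV 4.12 (cv2) and the standard library are available. Lean on these libraries where they do the work, as an engineer would, in place of code of your own. Each camera call takes 0.05 s, during which the arm holds its last target.

## Task

The steel keg is too heavy to carry: walk it on its bottom rim until it stands flat in the middle of the filler's drain grate. Lift one handle so that the keg tips onto the rim below the other handle, swing the raised side a good way round while that rim stays where it stands, set it down and let go; then take the other handle and do the same, as often as needed. Do not lift the keg off the bench, do not tip it far, and leave the other things on the bench where they are.

Things in the scene. Friction and masses are not known exactly. Their poses are not given: they have to be found in the camera images.
- keg_mid (a point): Steel keg: upright cylinder 150 mm in diameter with a black rubber foot ring, shoulder at 150 mm, 198 mm high over its two handles, 1.7 to 2.2 kg evenly spread, so tipping it by a handle takes about 12 N. This point lies on its axis 100 mm above its underside. Axes: z up along the keg, x towards handle_a. The lid and two small posts on top stay below 175 mm.
- keg_base (a point): Centre of the keg's flat underside (100 mm below keg_mid).
- handle_a (a point): Middle of one handle's round black grip bar, 16 mm thick, level, 68 mm long, at 190 mm height, 56 mm from the keg's axis. It runs at right angles to the line from the axis (along the keg's y), so it is pinched from above with the fingers inside and outside the bar, 40 mm of free height below it down to the shoulder. Same axes as the keg.
- handle_b (a point): The same for the other, identical handle, opposite the first (56 mm along -x of the keg).
- foot_a (a point): Point on the keg's bottom rim below handle_a, 75 mm from the axis, at the height of the underside: the keg pivots here when handle_b is lifted; the rubber grips the steel and hardly slips.
- foot_b (a point): Point on the keg's bottom rim below handle_b, 75 mm from the axis.
- grate_mid (a point): Centre of the filler's drain grate, a slotted steel square 206 mm wide, flush with the bench top. Filler axes: x away from the robot, y left. The keg starts on its +y side. On its -y side, from 130 mm on, is the filler's base (40 mm high), with a fixed column 46 mm square, 540 mm high at x 130, y -195 mm; the filling head is swung away to -y.
- bottle_1: Bystander: amber bottle 66 mm wide, 200 mm high, beyond the grate. Origin under its centre.
- bottle_2: Bystander: a second such bottle. Origin under its centre.
- jar: Bystander: glass jar 76 mm wide, 88 mm high, on the robot's side of the grate. Origin under its centre.
- tin: Bystander: open aluminium bowl 100 mm wide, 34 mm high, on the robot's side of the keg. Origin under its centre.
- funnel: Bystander: white funnel standing mouth down, 112 mm wide, 115 mm high, beyond the keg. Origin under its centre.
- spanner: Bystander: spanner 170 mm long lying on the bench. Origin under its middle.
- sprayer: Bystander: white spray bottle 72 mm wide, 200 mm high, left of the keg. Origin under its centre.
Things that resemble listed ones, but are neither listed nor needed, are in the scene too. Leave any green or turquoise look-alike of the part that bears keg_mid alone.

How it is judged (in metres and radians):
On the way, in this order (a step that is already met when the one before it is completed fails the run):
1. one side of the keg is raised (keg tipped more than 5 degrees) on the rim below the other handle, which is still within 30 mm of where it stood (((angle between keg_mid's own z axis and vertical above 0.09 rad and height (world z) of foot_a above 0.012 m and height (world z) of foot_b below 0.008 m and distance of foot_b from where it was at the start of the episode below 0.03 m) or (angle between keg_mid's own z axis and vertical above 0.09 rad and height (world z) of foot_b above 0.012 m and height (world z) of foot_a below 0.008 m and distance of foot_a from where it was at the start of the episode below 0.03 m))), for 0.1 s.
2. the raised side has been set down at least 40 mm from where it stood, the other within 30 mm of its start, the keg flat and let go (((distance of foot_a from where it was at the start of the episode above 0.04 m and distance of foot_b from where it was at the start of the episode below 0.03 m) or (distance of foot_b from where it was at the start of the episode above 0.04 m and distance of foot_a from where it was at the start of the episode below 0.03 m)) and angle between keg_mid's own z axis and vertical below 0.035 rad and contact force between the fingers and keg below 0.5 N), for 0.2 s.
3. the other side is raised in its turn (more than 5 degrees) on the rim that was set down (((angle between keg_mid's own z axis and vertical above 0.09 rad and height (world z) of foot_a above 0.012 m and height (world z) of foot_b below 0.008 m and distance of foot_b from where it was at the start of the episode above 0.04 m) or (angle between keg_mid's own z axis and vertical above 0.09 rad and height (world z) of foot_b above 0.012 m and height (world z) of foot_a below 0.008 m and distance of foot_a from where it was at the start of the episode above 0.04 m))), for 0.1 s.
4. the keg comes over the grate on its rim: the centre of its base within 40 mm of the grate's centre while it is still tipped (more than 3.5 degrees) (angle between keg_mid's own z axis and vertical above 0.06 rad and horizontal distance between keg_base and grate_mid below 0.04 m), for 0.1 s.
At the end, for the whole second after the job is handed in: The keg stands flat (within 2 degrees) and at rest on the bench, the centre of its base within 30 mm of the centre of the drain grate (horizontal distance between keg_base and grate_mid below 0.03 m and angle between keg_mid's own z axis and vertical below 0.035 rad and height (world z) of keg_base below 0.006 m and linear speed of keg below 0.02 m/s and angular speed of keg below 0.1 rad/s); the robot touches nothing.
It fails at once if the keg is lifted clear of the bench (its lowest point more than about 8 mm up) ((angle between keg_mid's own z axis and vertical below 0.05 rad and height (world z) of keg_base above 0.012 m) or (angle between keg_mid's own z axis and vertical below 0.1 rad and height (world z) of keg_base above 0.016 m) or (angle between keg_mid's own z axis and vertical below 0.2 rad and height (world z) of keg_base above 0.023 m) or (angle between keg_mid's own z axis and vertical below 0.3 rad and height (world z) of keg_base above 0.03 m) or (angle between keg_mid's own z axis and vertical below 0.45 rad and height (world z) of keg_base above 0.041 m)).
It fails at once if the keg is tipped more than 26 degrees (angle between keg_mid's own z axis and vertical above 0.45 rad).
It fails at once if a bystander is moved more than 30 mm (distance of any of bottle_1, bottle_2, jar, tin, funnel, spanner, sprayer from where it was at the start of the episode above 0.03 m).
It also fails if it takes over 61 s, if anything falls off the work surface, if the arm or the gripper's body presses on something with over 40 N, if the wrist force passes 120 N, or if a joint passes its speed limit or range.

## Working session

There is one attempt and no reset: what is moved stays moved. The work goes in short steps, Python scripts to look and compute and a shell command to move; the robot and the scene stay as the last step left them, time stands still between calls to the robot, and variables do not carry over. Pictures are saved under pics/ and viewed, and the job is handed in when it is done.

```bash
mkdir -p pics; python3 - <<'E'
from station import monitor,cams,arm
import cv2
print(monitor.observe())
for n in("scene","top","wrist"):
    p=cams.camera_params(n);print(n,p)
    cv2.imwrite(f"pics/{n}0.png",cams.capture(n)[:,:,::-1])
E
```

```text
{'time': 0.0, 'joint_pos': array([-1.25103918e+00,  3.42726946e-01,  1.52502625e+00, -2.68477071e-05,
        1.27540675e+00, -1.46001887e-01]), 'dq': array([ 0.00057089, -0.00026955, -0.00223217,  0.00072365,  0.00218176,
       -0.00113746]), 'joint_efforts': array([ 2.49762292e-03, -4.33674610e+01, -2.46007472e+01,  1.11954321e-04,
        7.89256330e-03, -1.68675058e-05]), 'tool_pos': array([ 235.66002729, -468.67963637,  230.62055153]), 'orientation': array([-3.14003830e+00, -2.02616120e-04,  4.65766709e-01]), 'force': array([ 0.63900598, -0.50921151,  0.16047905]), 'ft_torque': array([-0.02275825, -0.05631528, -0.01099647]), 'width': 1.0009584569019039}
scene {'fx': 623.7473809566989, 'fy': 623.7473809566989, 'cx': 323.5612084969724, 'cy': 224.9600949708101, 'dist_coeffs': array([-0.05775609,  0.        ,  0.        ,  0.        ,  0.        ]), 'rvec': array([ 2.57336294,  1.20009957, -0.18402627]), 'tvec': array([-365.55797105, -296.377616  , 1743.27410949])}
top {'fx': 490.167935566461, 'fy': 490.167935566461, 'cx': 316.6371824792295, 'cy': 230.28018044322636, 'dist_coeffs': array([0.04302707, 0.        , 0.        , 0.        , 0.        ]), 'rvec': array([ 2.1296781 , -2.13045659,  0.21451112]), 'tvec': array([  35.64259476,  506.04904562, 1206.8471442 ])}
wrist {'fx': 418.9904206649887, 'fy': 418.9904206649887, 'cx': 324.9989594857064, 'cy': 237.40886523723452, 'dist_coeffs': array([-0.03617103,  0.        ,  0.        ,  0.        ,  0.        ]), 'rvec': array([-2.42998426,  1.49720945,  0.24714956]), 'tvec': array([-525.64909772,  -41.79494126,  379.47677514])}
```

View pics/scene0.png

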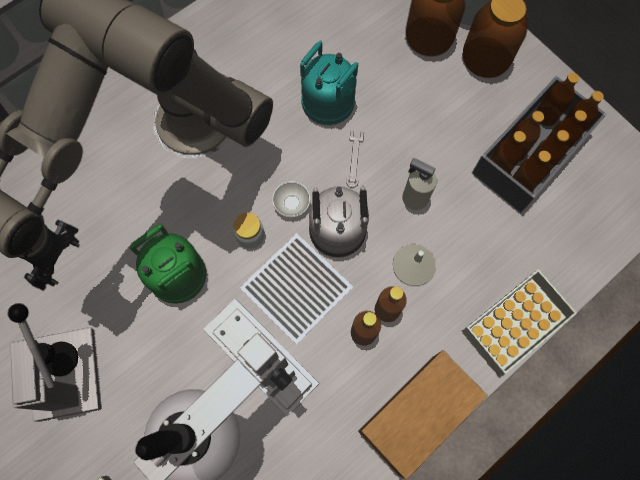

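View pics/top0.png

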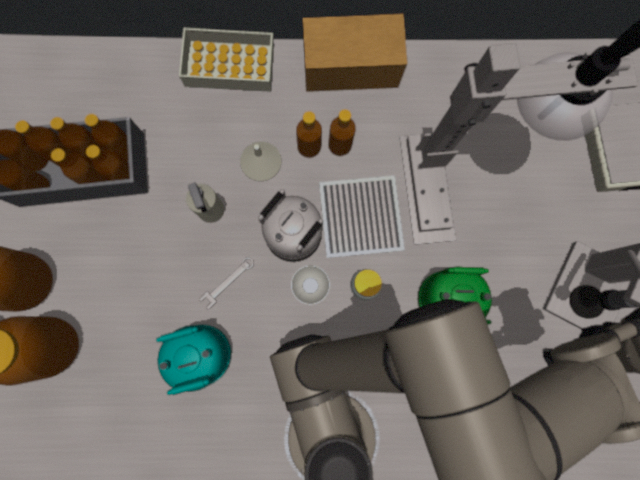

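Candidates: the steel keg is at scene (338,220), top (292,227). The turquoise keg at top (195,355) and the green keg at top (455,295) are look-alikes. I choose the grey one and check it in a crop.

```bash
cat > h.py <<'E'
import numpy as np,cv2
from station import monitor,cams,arm
def ray(n,uv,z,p=None):
    p=p or cams.camera_params(n)
    K=np.array([[p['fx'],0,p['cx']],[0,p['fy'],p['cy']],[0,0,1]])
    u=cv2.undistortPoints(np.array([[uv]],float),K,np.array(p['dist_coeffs']))[0,0]
    R=cv2.Rodrigues(np.array(p['rvec']))[0];t=np.array(p['tvec'])
    c=-R.T@t; d=R.T@np.array([u[0],u[1],1])
    return c+d*(z-c[2])/d[2]
def proj(n,X,p=None):
    p=p or cams.camera_params(n)
    K=np.array([[p['fx'],0,p['cx']],[0,p['fy'],p['cy']],[0,0,1]])
    return cv2.projectPoints(np.array(X,float).reshape(-1,1,3),np.array(p['rvec']),np.array(p['tvec']),K,np.array(p['dist_coeffs']))[0][:,0]
E
python3 - <<'E'
import cv2
a=cv2.imread("pics/top0.png")[170:290,230:430]; cv2.imwrite("pics/ct.png",cv2.resize(a,None,fx=4,fy=4,interpolation=cv2.INTER_CUBIC))
a=cv2.imread("pics/scene0.png")[170:350,225:385]; cv2.imwrite("pics/cs.png",cv2.resize(a,None,fx=3.3,fy=3.3,interpolation=cv2.INTER_CUBIC))
E
```

```text
(no output)
```

View pics/ct.png

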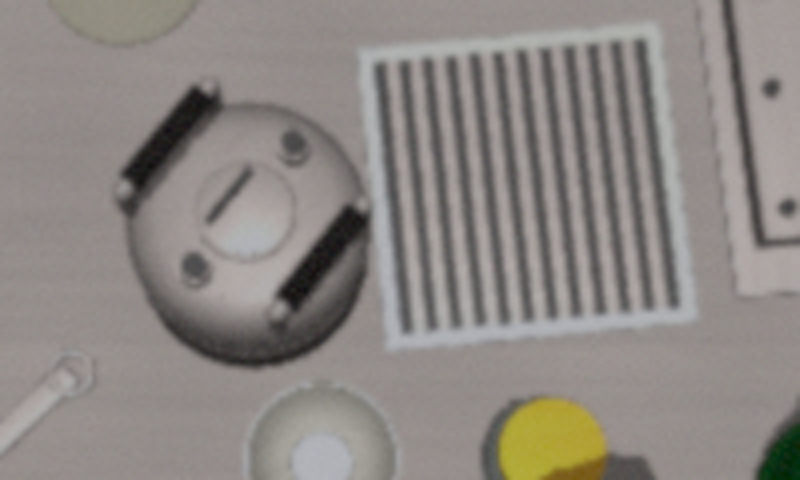

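View pics/cs.png

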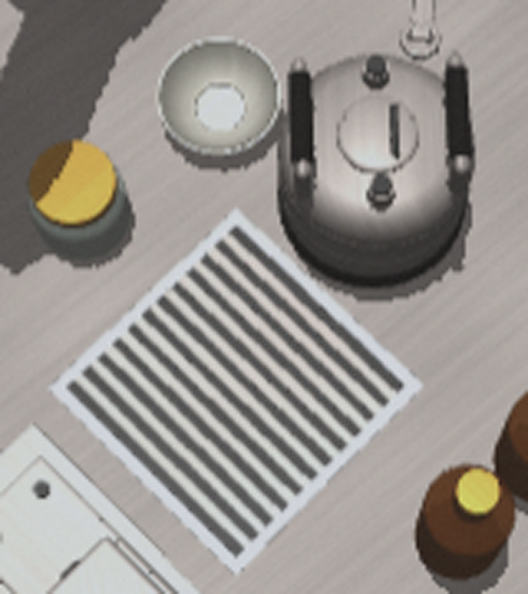

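```bash
python3 - <<'E'
from h import *
g=[ray('top',(230+a/4,170+b/4),0)[:2] for a,b in((360,50),(656,25),(694,317),(388,347))]
s=[ray('scene',(225+a/3.3,170+b/3.3),0)[:2] for a,b in((237,208),(420,383),(237,572),(53,386))]
print(np.round(g),np.mean(g,0));print(np.round(s),np.mean(s,0))
h1=[ray('top',(230+a/4,170+b/4),190) for a,b in((169,147),(321,258))]
h2=[ray('scene',(225+a/3.3,170+b/3.3),190) for a,b in((302,118),(457,112))]
for h in(h1,h2):
    h=np.array(h);d=h[0]-h[1];print(h.round(1),h.mean(0),np.linalg.norm(d),np.arctan2(d[1],d[0]))
for n,px,z in(('bot1',(308,118),200),('bot2',(344,116),200),('jar',(368,283),88),('tin',(310,285),34),('funnel',(257,147),115),('sprayer',(196,197),200)):
    print(n,ray('top',px,z).round())
E
```

```text
[[ 646.   25.]
 [ 664. -175.]
 [ 464. -194.]
 [ 444.    8.]] [554.79940323 -84.20920702]
[[ 446.   11.]
 [ 647.   29.]
 [ 669. -172.]
 [ 466. -190.]] [556.91818884 -80.44301598]
[[533.5 138.6 190. ]
 [469.4  52.  190. ]] [501.4638587   95.27198039 190.        ] 107.76969407619355 0.9331777194953448
[[474.4  54.9 190. ]
 [541.6 142.4 190. ]] [507.99233502  98.66666563 190.        ] 110.39144714827337 -2.225731585816918
bot1 [744.  57. 200.]
bot2 [749. -27. 200.]
jar [368. -88.  88.]
tin [368.  52.  34.]
funnel [704. 184. 115.]
sprayer [553. 310. 200.]
```

```bash
cat >> h.py <<'E'
from scipy.spatial.transform import Rotation as Ro
def rel(targets):
    s=monitor.observe();p=s['tool_pos'];R=Ro.from_euler('xyz',s['orientation']).as_matrix()
    yaw=s['orientation'][2]
    print('t %.2f'%s['time'],'tcp',p.round(1),'rpy',s['orientation'].round(3),'F',s['force'].round(1),'w %.2f'%s['width'],'j',s['joint_pos'].round(2))
    for x,y,z,w in targets:
        d=R.T@(np.array([x,y,z])-p)/1000
        r=(yaw-np.radians(w)+np.pi)%(2*np.pi)-np.pi
        print('{"x":%.4f,"y":%.4f,"z":%.4f,"roll":%.3f}'%(*d,r))
E
python3 - <<'E'
from h import *
rel([(236,-469,330,26.7),(537.5,140.5,290,143)])
E
```

```text
t 0.15 tcp [ 235.7 -468.8  230.8] rpy [-3.14  -0.     0.466] F [-0.5 -0.3  0.4] w 1.00 j [-1.25  0.34  1.52  0.    1.28 -0.15]
{"x":0.0002,"y":0.0002,"z":-0.0992,"roll":-0.000}
{"x":0.5433,"y":-0.4089,"z":-0.0586,"roll":-2.030}
```

```bash
python3 -m handwheel '[{"z":-0.04},{"z":-0.08},{"z":-0.1},{"x":0.543,"y":-0.409,"z":-0.1,"roll":-2.03},{"x":0.543,"y":-0.409,"z":-0.1,"roll":-2.03},{"x":0.543,"y":-0.409,"z":-0.1,"roll":-2.03},{"x":0.543,"y":-0.409,"z":-0.1,"roll":-2.03},{"x":0.543,"y":-0.409,"z":-0.1,"roll":-2.03},{"x":0.543,"y":-0.409,"z":-0.1,"roll":-2.03},{"x":0.543,"y":-0.409,"z":-0.1,"roll":-2.03},{"x":0.543,"y":-0.409,"z":-0.1,"roll":-2.03},{"x":0.543,"y":-0.409,"z":-0.1,"roll":-2.03},{"x":0.543,"y":-0.409,"z":-0.1,"roll":-2.03},{"x":0.543,"y":-0.409,"z":-0.1,"roll":-2.03},{"x":0.543,"y":-0.409,"z":-0.1,"roll":-2.03},{"x":0.543,"y":-0.409,"z":-0.1,"roll":-2.03},{"x":0.543,"y":-0.409,"z":-0.1,"roll":-2.03},{"x":0.543,"y":-0.409,"z":-0.1,"roll":-2.03},{"x":0.543,"y":-0.409,"z":-0.1,"roll":-2.03},{"x":0.543,"y":-0.409,"z":-0.1,"roll":-2.03}]' -0.15 60
python3 - <<'E'
from h import *
rel([(537.5,140.5,290,143)])
E
```

```text
t 0.15 tcp [ 235.7 -468.8  230.8] rpy [-3.14  -0.     0.466] F [-0.5 -0.3  0.4] w 1.00 j [-1.25  0.34  1.52  0.    1.28 -0.15]
{"x":0.5433,"y":-0.4089,"z":-0.0586,"roll":-2.030}schema error: expected keys x, y, z, roll
```

All four keys are needed in every row.

```bash
python3 -m handwheel '[{"x":0,"y":0,"z":-0.04,"roll":0},{"x":0,"y":0,"z":-0.08,"roll":0},{"x":0,"y":0,"z":-0.1,"roll":0},{"x":0.543,"y":-0.409,"z":-0.1,"roll":-2.03},{"x":0.543,"y":-0.409,"z":-0.1,"roll":-2.03},{"x":0.543,"y":-0.409,"z":-0.1,"roll":-2.03},{"x":0.543,"y":-0.409,"z":-0.1,"roll":-2.03},{"x":0.543,"y":-0.409,"z":-0.1,"roll":-2.03},{"x":0.543,"y":-0.409,"z":-0.1,"roll":-2.03},{"x":0.543,"y":-0.409,"z":-0.1,"roll":-2.03},{"x":0.543,"y":-0.409,"z":-0.1,"roll":-2.03},{"x":0.543,"y":-0.409,"z":-0.1,"roll":-2.03},{"x":0.543,"y":-0.409,"z":-0.1,"roll":-2.03},{"x":0.543,"y":-0.409,"z":-0.1,"roll":-2.03},{"x":0.543,"y":-0.409,"z":-0.1,"roll":-2.03},{"x":0.543,"y":-0.409,"z":-0.1,"roll":-2.03},{"x":0.543,"y":-0.409,"z":-0.1,"roll":-2.03},{"x":0.543,"y":-0.409,"z":-0.1,"roll":-2.03},{"x":0.543,"y":-0.409,"z":-0.1,"roll":-2.03},{"x":0.543,"y":-0.409,"z":-0.1,"roll":-2.03}]' -0.15 60
python3 - <<'E'
from h import *
rel([(537.5,140.5,290,143)])
E
```

```text
time: 1.82
tool_pos: [538.2, 145.1, 330.3]
orientation: [3.14, -0.003, 2.506]
force: [-1.2, -0.5, -0.2]
width: 0.425
t 1.82 tcp [538.2 145.1 330.3] rpy [ 3.140e+00 -3.000e-03  2.506e+00] F [-1.2 -0.5 -0.2] w 0.42 j [ 0.12  0.35  1.24  0.    1.55 -0.81]
{"x":-0.0023,"y":-0.0042,"z":0.0402,"roll":0.010}
```

```bash
python3 -m handwheel '[{"x":-0.002,"y":-0.004,"z":0.03,"roll":0.01},{"x":-0.002,"y":-0.004,"z":0.04,"roll":0.01},{"x":-0.002,"y":-0.004,"z":0.04,"roll":0.01}]'
python3 - <<'E'
from h import *
p=cams.camera_params('wrist');im=cams.capture('wrist');cv2.imwrite('pics/w1.png',im[:,:,::-1])
pts=[(537.5,140.5,190),(472,53.5,190),(504.7,97,150)];print(proj('wrist',pts,p))
np.save('p1.npy',p,allow_pickle=True)
E
```

```text
time: 2.07
tool_pos: [535.7, 140.4, 286.9]
orientation: [-3.138, -0.008, 2.495]
force: [0.4, -0.2, 0.8]
width: 0.425
[[329.02204699 242.1005784 ]
 [150.06747252 241.92372169]
 [250.42012447 223.3461995 ]]
```

View pics/w1.png

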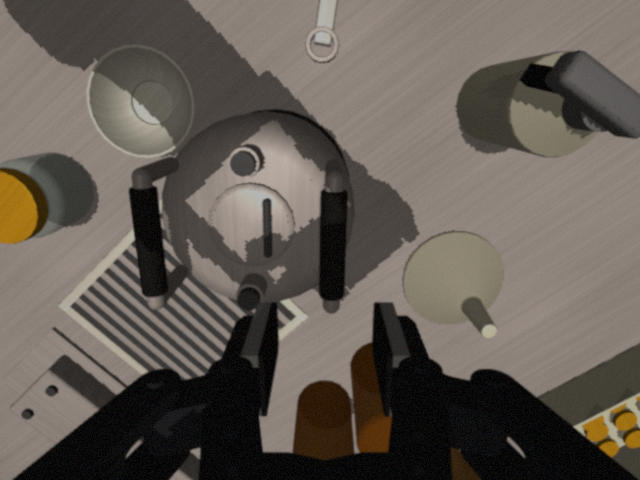

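```bash
python3 - <<'E'
from h import *
p=np.load('p1.npy',allow_pickle=True).item()
f=[ray('wrist',q,190,p)[:2] for q in((334,195),(332,298))];n=[ray('wrist',q,190,p)[:2] for q in((144,188),(155,297))]
f=np.array(f);n=np.array(n)
for a in(f,n): d=a[1]-a[0];print(a.mean(0),np.linalg.norm(d),np.degrees(np.arctan2(d[1],d[0])))
c=(f.mean(0)+n.mean(0))/2;d=f.mean(0)-n.mean(0);print(c,np.linalg.norm(d),np.degrees(np.arctan2(d[1],d[0])))
R=cv2.Rodrigues(np.array(p['rvec']))[0];print(-R.T@p['tvec'],R[2])
# grate corners
for q in((60,305),(133,222),(307,318)):print(ray('wrist',q,0,p).round())
rel([])
E
```

```text
[542.28403726 139.90439363] 66.33358161837117 -37.7126681595375
[473.19528098  51.94393383] 70.40311899916607 -39.06562076777334
[507.73965912  95.92416373] 111.84944672509184 51.852051282433294
[471.20676655 188.69956012 429.30756356] [ 0.24782385 -0.19184551 -0.94962026]
[ 464. -194.    0.]
[445. -53.   0.]
[649.  26.   0.]
t 2.12 tcp [536.5 140.1 289.1] rpy [-3.14  -0.005  2.495] F [-0.2  0.   0.5] w 0.43 j [ 0.12  0.36  1.33  0.    1.45 -0.81]
```

```bash
python3 - <<'E'
from h import *
rel([(541,140,200,142),(541,140,172,142)])
E
```

```text
t 2.12 tcp [536.5 140.1 289.1] rpy [-3.14  -0.005  2.495] F [-0.2  0.   0.5] w 0.43 j [ 0.12  0.36  1.33  0.    1.45 -0.81]
{"x":-0.0041,"y":0.0028,"z":0.0890,"roll":0.016}
{"x":-0.0043,"y":0.0028,"z":0.1170,"roll":0.016}
```

```bash
python3 -m handwheel '[{"x":-0.004,"y":0.003,"z":0.02,"roll":0.016},{"x":-0.004,"y":0.003,"z":0.045,"roll":0.016},{"x":-0.004,"y":0.003,"z":0.065,"roll":0.016},{"x":-0.004,"y":0.003,"z":0.08,"roll":0.016},{"x":-0.004,"y":0.003,"z":0.09,"roll":0.016},{"x":-0.004,"y":0.003,"z":0.1,"roll":0.016},{"x":-0.004,"y":0.003,"z":0.11,"roll":0.016},{"x":-0.004,"y":0.003,"z":0.117,"roll":0.016},{"x":-0.004,"y":0.003,"z":0.117,"roll":0.016}]'
python3 - <<'E'
from h import *
rel([(541,140,171,142)])
cv2.imwrite('pics/w2.png',cams.capture('wrist')[:,:,::-1])
E
```

```text
time: 2.87
tool_pos: [540.4, 140.1, 171.0]
orientation: [-3.139, -0.007, 2.478]
force: [-0.0, 0.7, -0.4]
width: 0.424
t 2.87 tcp [540.4 140.1 171. ] rpy [-3.139 -0.007  2.478] F [-0.   0.7 -0.4] w 0.42 j [ 0.11  0.46  1.52  0.    1.17 -0.79]
{"x":-0.0005,"y":0.0003,"z":-0.0000,"roll":-0.000}
```

View pics/w2.png

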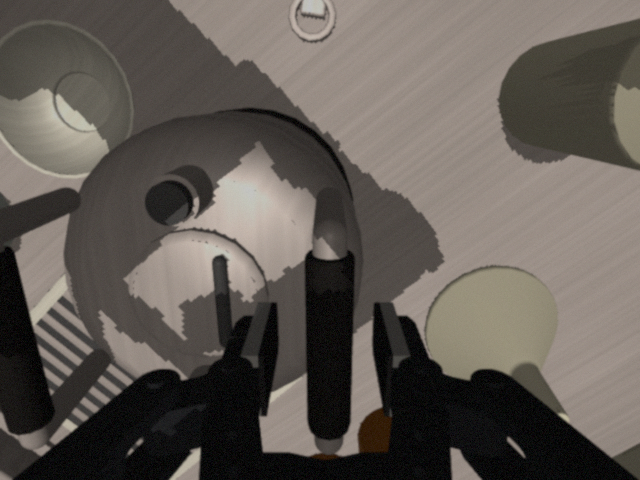

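The bar at (330,345) lies midway between the pads (about 275 and 385). Now closing.

```bash
python3 -m handwheel '[{"x":0,"y":0,"z":0,"roll":0},{"x":0,"y":0,"z":0,"roll":0},{"x":0,"y":0,"z":0,"roll":0},{"x":0,"y":0,"z":0,"roll":0},{"x":0,"y":0,"z":0,"roll":0},{"x":0,"y":0,"z":0,"roll":0}]' -1 70
cat >> h.py <<'E'
def arc(pivot,r0,phi_list,tilt_list,handle,z0,dyaw):
    """TCP targets: handle direction from pivot at angle phi (deg), tilt (rad)."""
    out=[]
    for f,t in zip(phi_list,tilt_list):
        h=131*np.cos(t)-190*np.sin(t); z=190*np.cos(t)+131*np.sin(t)
        a=np.radians(f)
        out.append((pivot[0]+(h+r0)*np.cos(a),pivot[1]+(h+r0)*np.sin(a),z0+z-190,dyaw+f))
    return out
E
python3 - <<'E'
from h import *
s=monitor.observe();p=s['tool_pos'];phi=np.degrees(s['orientation'][2])-90
a=np.radians(phi);piv=p[:2]-131*np.array([np.cos(a),np.sin(a)]);print('pivot',piv,phi)
rel(arc(piv,0,[phi]*9,np.linspace(0.02,.15,9)[:9],0,p[2],90))
E
```

```text
time: 3.42
tool_pos: [541.7, 140.8, 172.6]
orientation: [3.141, -0.004, 2.479]
force: [3.7, 3.9, 1.3]
width: 0.158
pivot [461.0441028   37.58142948] 52.008890295548156
t 3.42 tcp [541.7 140.8 172.6] rpy [ 3.141 -0.004  2.479] F [3.7 3.9 1.3] w 0.16 j [ 0.12  0.46  1.51  0.    1.17 -0.79]
{"x":0.0000,"y":-0.0038,"z":-0.0026,"roll":0.000}
{"x":0.0000,"y":-0.0070,"z":-0.0046,"roll":0.000}
{"x":0.0000,"y":-0.0101,"z":-0.0066,"roll":0.000}
{"x":0.0000,"y":-0.0134,"z":-0.0086,"roll":0.000}
{"x":0.0000,"y":-0.0166,"z":-0.0104,"roll":0.000}
{"x":0.0001,"y":-0.0199,"z":-0.0123,"roll":0.000}
{"x":0.0001,"y":-0.0232,"z":-0.0141,"roll":0.000}
{"x":0.0001,"y":-0.0265,"z":-0.0158,"roll":0.000}
{"x":0.0001,"y":-0.0299,"z":-0.0175,"roll":0.000}
```

```bash
python3 -m handwheel '[{"x":0,"y":-0.002,"z":-0.0013,"roll":0},{"x":0,"y":-0.0045,"z":-0.003,"roll":0},{"x":0,"y":-0.007,"z":-0.0046,"roll":0},{"x":0,"y":-0.01,"z":-0.0066,"roll":0},{"x":0,"y":-0.0134,"z":-0.0086,"roll":0},{"x":0,"y":-0.0166,"z":-0.0104,"roll":0},{"x":0,"y":-0.02,"z":-0.0123,"roll":0},{"x":0,"y":-0.0232,"z":-0.0141,"roll":0},{"x":0,"y":-0.0265,"z":-0.0158,"roll":0},{"x":0,"y":-0.03,"z":-0.0175,"roll":0},{"x":0,"y":-0.03,"z":-0.0175,"roll":0},{"x":0,"y":-0.03,"z":-0.0175,"roll":0}]'
python3 - <<'E'
from h import *
rel([])
cv2.imwrite('pics/w3.png',cams.capture('wrist')[:,:,::-1])
cv2.imwrite('pics/s3.png',cv2.resize(cams.capture('scene')[120:360,225:465][:,:,::-1],None,fx=2.5,fy=2.5))
E
```

```text
time: 4.42
tool_pos: [523.6, 117.4, 190.4]
orientation: [3.14, -0.004, 2.478]
force: [3.2, 3.7, -1.5]
width: 0.161
t 4.42 tcp [523.6 117.4 190.4] rpy [ 3.14  -0.004  2.478] F [ 3.2  3.7 -1.5] w 0.16 j [ 0.08  0.4   1.56  0.    1.19 -0.83]
```

View pics/s3.png

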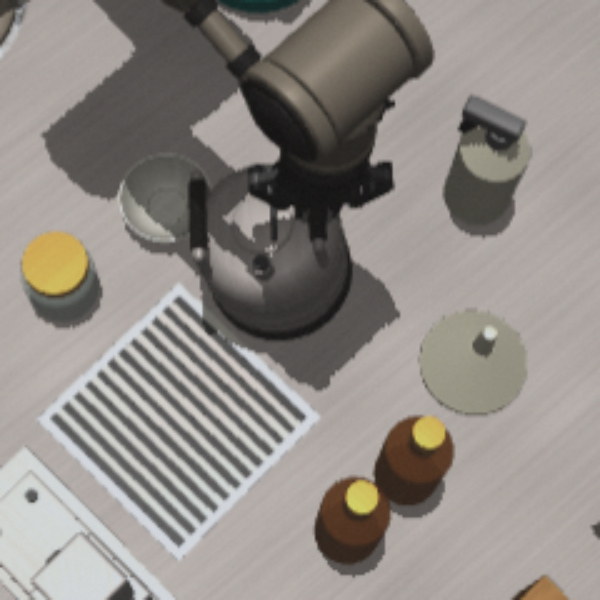

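View pics/w3.png

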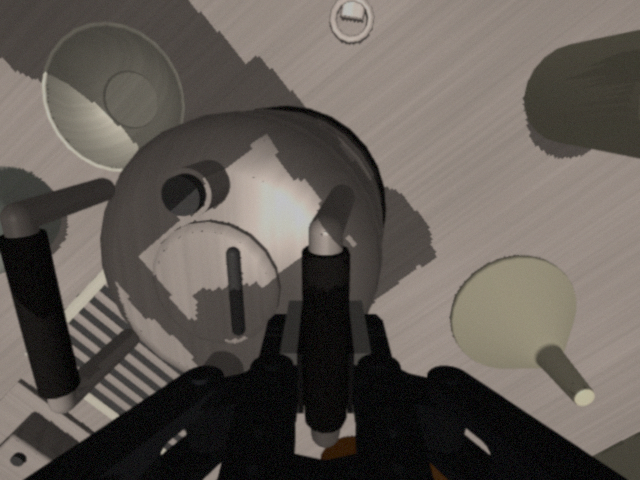

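The forces balance for a tipped keg: 4.9 N outward × 209 mm + 1.5 N × 101 mm matches the weight moment. Next I swing about the foot below the near handle.

```bash
python3 - <<'E'
from h import *
f=np.linspace(51.9,-24,21)[1:]
f=f[:10]
rel(arc((461.4,38),0,f,[.15]*10,0,172.8,90))
E
```

```text
t 4.52 tcp [523.7 117.5 190.4] rpy [ 3.14  -0.004  2.478] F [ 2.6  4.5 -1.6] w 0.16 j [ 0.08  0.4   1.56  0.    1.19 -0.83]
{"x":-0.0068,"y":-0.0001,"z":0.0001,"roll":0.068}
{"x":-0.0134,"y":-0.0008,"z":0.0001,"roll":0.134}
{"x":-0.0200,"y":-0.0019,"z":0.0001,"roll":0.201}
{"x":-0.0266,"y":-0.0034,"z":0.0000,"roll":0.267}
{"x":-0.0330,"y":-0.0054,"z":0.0000,"roll":0.333}
{"x":-0.0392,"y":-0.0078,"z":-0.0000,"roll":0.399}
{"x":-0.0453,"y":-0.0106,"z":-0.0001,"roll":0.466}
{"x":-0.0512,"y":-0.0138,"z":-0.0001,"roll":0.532}
{"x":-0.0568,"y":-0.0174,"z":-0.0001,"roll":0.598}
{"x":-0.0622,"y":-0.0214,"z":-0.0001,"roll":0.664}
```

```bash
python3 -m handwheel '[{"x":-0.003,"y":0,"z":0,"roll":0.03},{"x":-0.0068,"y":-0.0001,"z":0,"roll":0.068},{"x":-0.0134,"y":-0.0008,"z":0,"roll":0.134},{"x":-0.02,"y":-0.0019,"z":0,"roll":0.201},{"x":-0.0266,"y":-0.0034,"z":0,"roll":0.267},{"x":-0.033,"y":-0.0054,"z":0,"roll":0.333},{"x":-0.0392,"y":-0.0078,"z":0,"roll":0.399},{"x":-0.0453,"y":-0.0106,"z":0,"roll":0.466},{"x":-0.0512,"y":-0.0138,"z":0,"roll":0.532},{"x":-0.0568,"y":-0.0174,"z":0,"roll":0.598},{"x":-0.0622,"y":-0.0214,"z":0,"roll":0.664}]'
python3 - <<'E'
from h import *
f=np.linspace(51.9,-24,21)[1:]
rel(arc((461.4,38),0,f[10:],[.15]*10,0,172.8,90))
cv2.imwrite('pics/s4.png',cv2.resize(cams.capture('scene')[120:360,225:465][:,:,::-1],None,fx=2.5,fy=2.5))
E
```

```text
time: 5.43
tool_pos: [558.6, 61.6, 188.8]
orientation: [-3.137, -0.004, 1.811]
force: [2.4, -0.1, -7.5]
width: 0.159
t 5.43 tcp [558.6  61.6 188.8] rpy [-3.137 -0.004  1.811] F [ 2.4 -0.1 -7.5] w 0.16 j [-0.03  0.45  1.48  0.    1.22 -0.27]
{"x":-0.0062,"y":0.0009,"z":-0.0015,"roll":0.063}
{"x":-0.0129,"y":0.0002,"z":-0.0015,"roll":0.130}
{"x":-0.0195,"y":-0.0009,"z":-0.0016,"roll":0.196}
{"x":-0.0260,"y":-0.0024,"z":-0.0016,"roll":0.262}
{"x":-0.0324,"y":-0.0043,"z":-0.0016,"roll":0.328}
{"x":-0.0387,"y":-0.0067,"z":-0.0016,"roll":0.394}
{"x":-0.0448,"y":-0.0095,"z":-0.0016,"roll":0.461}
{"x":-0.0507,"y":-0.0126,"z":-0.0016,"roll":0.527}
{"x":-0.0563,"y":-0.0162,"z":-0.0016,"roll":0.593}
{"x":-0.0618,"y":-0.0201,"z":-0.0016,"roll":0.659}
```

View pics/s4.png

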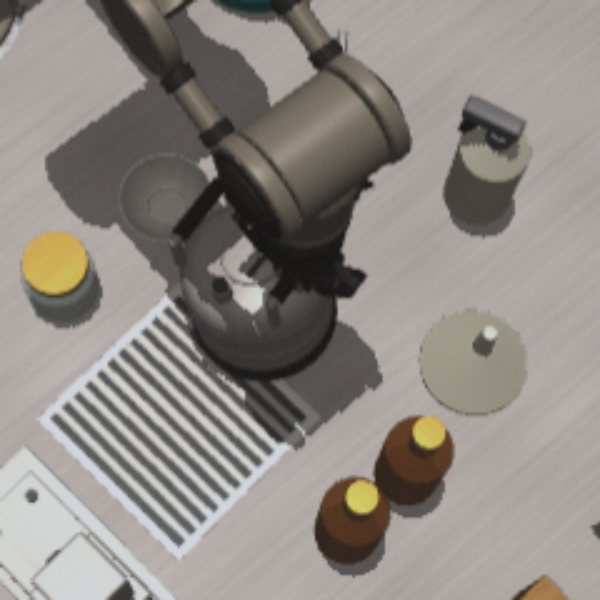

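The keg is turning on its rim and everything else stands still. Continuing.

```bash
python3 -m handwheel '[{"x":-0.003,"y":0.0005,"z":-0.001,"roll":0.03},{"x":-0.0062,"y":0.0009,"z":-0.001,"roll":0.063},{"x":-0.0129,"y":0.0002,"z":-0.001,"roll":0.13},{"x":-0.0195,"y":-0.0009,"z":-0.001,"roll":0.196},{"x":-0.026,"y":-0.0024,"z":-0.001,"roll":0.262},{"x":-0.0324,"y":-0.0043,"z":-0.001,"roll":0.328},{"x":-0.0387,"y":-0.0067,"z":-0.001,"roll":0.394},{"x":-0.0448,"y":-0.0095,"z":-0.001,"roll":0.461},{"x":-0.0507,"y":-0.0126,"z":-0.001,"roll":0.527},{"x":-0.0563,"y":-0.0162,"z":-0.001,"roll":0.593},{"x":-0.0618,"y":-0.0201,"z":-0.001,"roll":0.659},{"x":-0.0618,"y":-0.0201,"z":-0.001,"roll":0.659}]'
python3 - <<'E'
from h import *
rel(arc((461.4,38),0,[-24]*9,np.linspace(.15,0,10)[1:],0,172.5,90))
p=cams.camera_params('wrist')
cv2.imwrite('pics/w5.png',cams.capture('wrist')[:,:,::-1])
np.save('p5.npy',p,allow_pickle=True)
E
```

```text
time: 6.48
tool_pos: [551.5, -5.3, 187.6]
orientation: [-3.13, 0.003, 1.146]
force: [-0.4, -0.1, -12.2]
width: 0.156
t 6.48 tcp [551.5  -5.3 187.6] rpy [-3.130e+00  3.000e-03  1.146e+00] F [ -0.4  -0.1 -12.2] w 0.16 j [-0.15  0.43  1.51  0.    1.21  0.28]
{"x":0.0029,"y":0.0047,"z":-0.0007,"roll":-0.006}
{"x":0.0030,"y":0.0081,"z":0.0010,"roll":-0.006}
{"x":0.0030,"y":0.0115,"z":0.0028,"roll":-0.006}
{"x":0.0030,"y":0.0149,"z":0.0046,"roll":-0.006}
{"x":0.0030,"y":0.0182,"z":0.0065,"roll":-0.006}
{"x":0.0031,"y":0.0215,"z":0.0085,"roll":-0.006}
{"x":0.0031,"y":0.0248,"z":0.0105,"roll":-0.006}
{"x":0.0031,"y":0.0281,"z":0.0126,"roll":-0.006}
{"x":0.0032,"y":0.0313,"z":0.0147,"roll":-0.006}
```

View pics/w5.png

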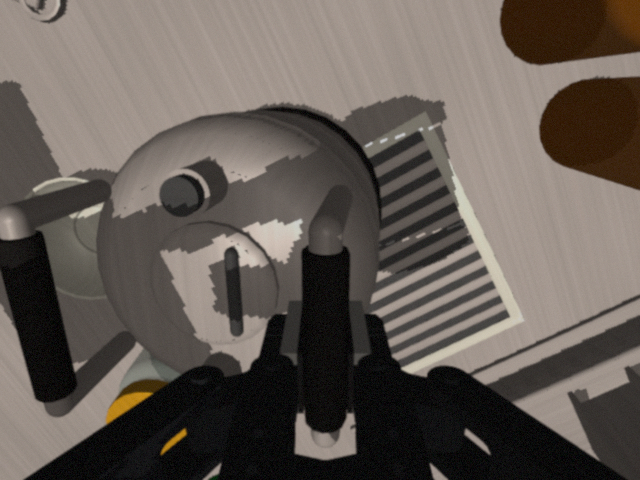

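```bash
python3 -m handwheel '[{"x":0.001,"y":0.0035,"z":0.0005,"roll":0},{"x":0.001,"y":0.007,"z":0.0015,"roll":0},{"x":0.001,"y":0.0105,"z":0.003,"roll":0},{"x":0.001,"y":0.014,"z":0.0047,"roll":0},{"x":0.001,"y":0.0175,"z":0.0067,"roll":0},{"x":0.001,"y":0.021,"z":0.0087,"roll":0},{"x":0.001,"y":0.0245,"z":0.0107,"roll":0},{"x":0.001,"y":0.028,"z":0.0128,"roll":0},{"x":0.001,"y":0.0305,"z":0.015,"roll":0},{"x":0.001,"y":0.031,"z":0.016,"roll":0},{"x":0.001,"y":0.031,"z":0.016,"roll":0}]'
python3 - <<'E'
from h import *
rel([])
cv2.imwrite('pics/s6.png',cv2.resize(cams.capture('scene')[120:360,225:465][:,:,::-1],None,fx=2.5,fy=2.5))
E
```

```text
time: 7.45
tool_pos: [580.6, -16.0, 174.4]
orientation: [-3.132, 0.001, 1.15]
force: [-10.8, 3.9, 8.4]
width: 0.158
t 7.45 tcp [580.6 -16.  174.4] rpy [-3.132e+00  1.000e-03  1.150e+00] F [-10.8   3.9   8.4] w 0.16 j [-0.16  0.5   1.44  0.    1.21  0.26]
```

View pics/s6.png

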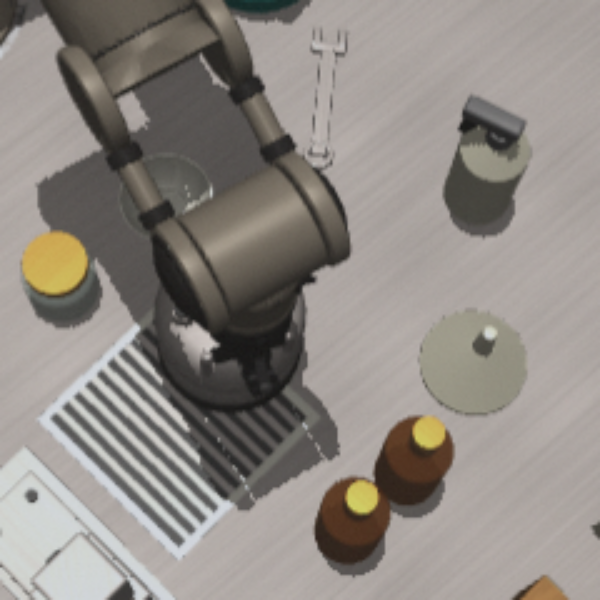

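It is down (8 N upward on the tool). I open and rise clear.

```bash
python3 -m handwheel '[{"x":0,"y":-0.001,"z":-0.001,"roll":0},{"x":0,"y":-0.001,"z":-0.001,"roll":0},{"x":0,"y":-0.001,"z":-0.001,"roll":0},{"x":0,"y":-0.001,"z":-0.001,"roll":0},{"x":0,"y":-0.001,"z":-0.002,"roll":0},{"x":0,"y":-0.001,"z":-0.01,"roll":0},{"x":0,"y":-0.001,"z":-0.025,"roll":0},{"x":0,"y":-0.001,"z":-0.05,"roll":0},{"x":0,"y":-0.001,"z":-0.08,"roll":0},{"x":0,"y":-0.001,"z":-0.115,"roll":0},{"x":0,"y":-0.001,"z":-0.115,"roll":0}]' -0.15 60
python3 - <<'E'
from h import *
rel([])
p=cams.camera_params('wrist')
cv2.imwrite('pics/w7.png',cams.capture('wrist')[:,:,::-1])
np.save('p7.npy',p,allow_pickle=True)
E
```

```text
time: 8.42
tool_pos: [583.3, -16.4, 297.4]
orientation: [3.138, -0.002, 1.15]
force: [-0.1, -0.1, 0.9]
width: 0.427
t 8.42 tcp [583.3 -16.4 297.4] rpy [ 3.138e+00 -2.000e-03  1.150e+00] F [-0.1 -0.1  0.9] w 0.43 j [-0.16  0.41  1.24  0.    1.49  0.26]
```

View pics/w7.png

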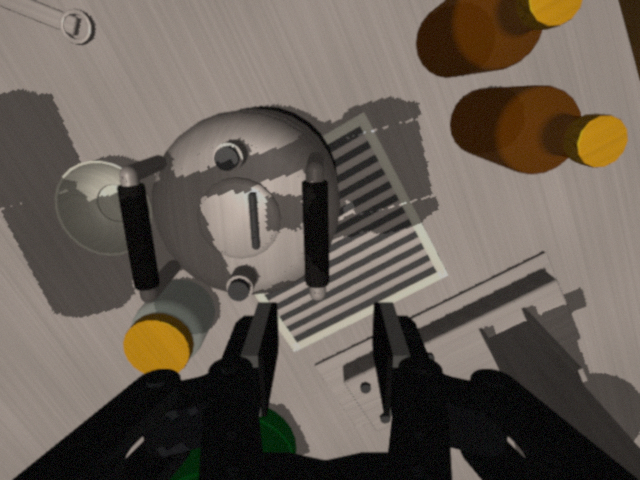

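```bash
cat >> h.py <<'E'
def bars(p,f,n):
    f=np.array([ray('wrist',q,190,p)[:2] for q in f]);n=np.array([ray('wrist',q,190,p)[:2] for q in n])
    for a in(f,n): d=a[1]-a[0];print('bar',a.mean(0).round(1),np.linalg.norm(d).round(1),np.degrees(np.arctan2(d[1],d[0])).round(1))
    F=f.mean(0);N=n.mean(0);c=(F+N)/2;d=F-N;phi=np.arctan2(d[1],d[0]);u=np.array([np.cos(phi),np.sin(phi)])
    print('c',c.round(1),'len',np.linalg.norm(d).round(1),'phi',np.degrees(phi).round(2),'footF',(c+75*u).round(1),'footN',(c-75*u).round(1))
    return c,phi
E
python3 - <<'E'
from h import *
p=np.load('p7.npy',allow_pickle=True).item()
c,phi=bars(p,((315,182),(317,287)),((132,186),(147,289)))
for q in((363,113),(445,273),(295,350)):print(ray('wrist',q,0,p).round())
g=np.array([556,-82]); F=c+75*np.array([np.cos(phi),np.sin(phi)])
d=F-g; print('end phi',np.degrees(np.arctan2(d[1],d[0])),'dist',np.linalg.norm(d))
E
```

```text
bar [578.4 -16.5] 69.4 -113.5
bar [475.8  27.4] 68.8 -114.2
c [527.1   5.5] len 111.6 phi -23.19 footF [596. -24.] footN [458.1  35. ]
[647.  27.   0.]
[ 666. -173.    0.]
[ 465. -195.    0.]
end phi 55.37339991801784 dist 70.42628303461916
```

Measured state: footN is (458,35), about 4 mm from its start. Handle spacing is 111.6 mm (true 112). The grate corners agree with the earlier ones. I go to the other handle.

```bash
python3 - <<'E'
from h import *
rel([(476.5,27,297,66.6),(476.5,27,172,66.6)])
E
```

```text
t 8.47 tcp [582.5 -16.3 294.1] rpy [-3.141e+00 -1.000e-03  1.150e+00] F [-0.2  0.6  0.4] w 0.43 j [-0.16  0.41  1.24  0.    1.49  0.26]
{"x":-0.0039,"y":-0.1144,"z":-0.0028,"roll":-0.013}
{"x":-0.0040,"y":-0.1144,"z":0.1222,"roll":-0.013}
```

```bash
python3 -m handwheel '[{"x":-0.004,"y":-0.03,"z":0,"roll":-0.013},{"x":-0.004,"y":-0.06,"z":0,"roll":-0.013},{"x":-0.004,"y":-0.09,"z":0,"roll":-0.013},{"x":-0.004,"y":-0.114,"z":0,"roll":-0.013},{"x":-0.004,"y":-0.114,"z":0.01,"roll":-0.013},{"x":-0.004,"y":-0.114,"z":0.03,"roll":-0.013},{"x":-0.004,"y":-0.114,"z":0.05,"roll":-0.013},{"x":-0.004,"y":-0.114,"z":0.06,"roll":-0.013},{"x":-0.004,"y":-0.114,"z":0.06,"roll":-0.013}]'
python3 - <<'E'
from h import *
rel([(476.5,27,172,66.6)])
p=cams.camera_params('wrist')
cv2.imwrite('pics/w8.png',cams.capture('wrist')[:,:,::-1])
np.save('p8.npy',p,allow_pickle=True)
E
```

```text
time: 9.22
tool_pos: [475.2, 26.9, 231.5]
orientation: [-3.136, 0.001, 1.163]
force: [-0.8, 0.2, -0.1]
width: 0.421
t 9.22 tcp [475.2  26.9 231.5] rpy [-3.136e+00  1.000e-03  1.163e+00] F [-0.8  0.2 -0.1] w 0.42 j [-0.11  0.26  1.65  0.    1.24  0.3 ]
{"x":0.0006,"y":0.0015,"z":0.0595,"roll":0.000}
```

View pics/w8.png

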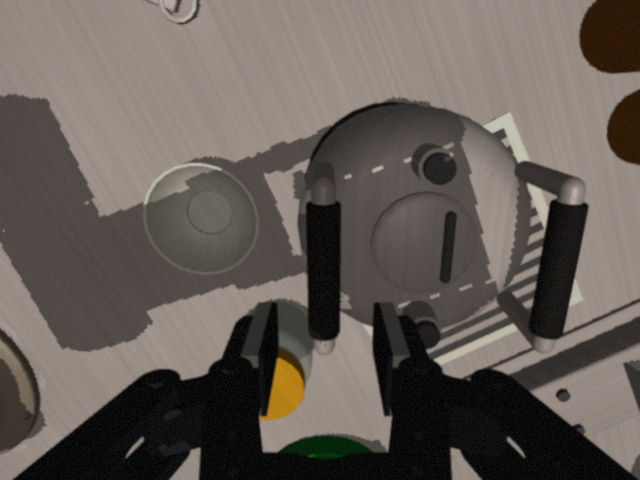

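The bar at (324,270) is centred and parallel to the pads. I descend and close.

```bash
python3 -m handwheel '[{"x":0.001,"y":0.001,"z":0.015,"roll":0},{"x":0.001,"y":0.001,"z":0.03,"roll":0},{"x":0.001,"y":0.001,"z":0.045,"roll":0},{"x":0.001,"y":0.001,"z":0.055,"roll":0},{"x":0.001,"y":0.001,"z":0.06,"roll":0},{"x":0.001,"y":0.001,"z":0.06,"roll":0}]'
python3 -m handwheel '[{"x":0,"y":0,"z":0,"roll":0},{"x":0,"y":0,"z":0,"roll":0},{"x":0,"y":0,"z":0,"roll":0},{"x":0,"y":0,"z":0,"roll":0},{"x":0,"y":0,"z":0,"roll":0},{"x":0,"y":0,"z":0,"roll":0}]' -1 70
python3 - <<'E'
from h import *
rel([])
E
```

```text
time: 9.77
tool_pos: [477.1, 27.4, 172.7]
orientation: [-3.137, 0.0, 1.162]
force: [-0.2, -0.4, 0.2]
width: 0.429
time: 10.27
tool_pos: [475.5, 28.2, 173.3]
orientation: [-3.134, 0.0, 1.163]
force: [-7.3, 3.1, 2.4]
width: 0.158
t 10.27 tcp [475.5  28.2 173.3] rpy [-3.134  0.     1.163] F [-7.3  3.1  2.4] w 0.16 j [-0.1   0.32  1.74  0.    1.1   0.3 ]
```

```bash
python3 -m handwheel '[{"x":0,"y":0.001,"z":-0.0013,"roll":0},{"x":0,"y":0.0035,"z":-0.0035,"roll":0},{"x":0,"y":0.006,"z":-0.005,"roll":0},{"x":0,"y":0.009,"z":-0.007,"roll":0},{"x":0,"y":0.0124,"z":-0.009,"roll":0},{"x":0,"y":0.0156,"z":-0.0115,"roll":0},{"x":0,"y":0.019,"z":-0.0135,"roll":0},{"x":0,"y":0.0225,"z":-0.0152,"roll":0},{"x":0,"y":0.026,"z":-0.017,"roll":0},{"x":0,"y":0.0295,"z":-0.019,"roll":0},{"x":0,"y":0.0295,"z":-0.019,"roll":0},{"x":0,"y":0.0295,"z":-0.019,"roll":0}]'
python3 - <<'E'
from h import *
cv2.imwrite('pics/w9.png',cams.capture('wrist')[:,:,::-1])
f=np.linspace(-23.3,56,22)[1:]
s=monitor.observe();print(np.linalg.norm(s['tool_pos'][:2]-[595.7,-23.4]))
t=arc((595.7,-23.4),0,f+180,[.15]*21,0,173,-90)
rel(t[:11])
E
```

```text
time: 11.27
tool_pos: [503.7, 16.1, 192.4]
orientation: [-3.136, -0.0, 1.163]
force: [0.5, -0.1, -13.6]
width: 0.158
100.39309143127932
t 11.32 tcp [503.4  16.2 192.3] rpy [-3.136 -0.     1.163] F [  1.8   0.2 -13.5] w 0.16 j [-0.12  0.34  1.64  0.    1.17  0.29]
{"x":-0.0065,"y":-0.0005,"z":0.0019,"roll":-0.067}
{"x":-0.0132,"y":0.0002,"z":0.0019,"roll":-0.133}
{"x":-0.0197,"y":0.0013,"z":0.0019,"roll":-0.199}
{"x":-0.0262,"y":0.0028,"z":0.0019,"roll":-0.265}
{"x":-0.0326,"y":0.0048,"z":0.0019,"roll":-0.331}
{"x":-0.0388,"y":0.0071,"z":0.0019,"roll":-0.397}
{"x":-0.0449,"y":0.0099,"z":0.0018,"roll":-0.463}
{"x":-0.0507,"y":0.0131,"z":0.0018,"roll":-0.529}
{"x":-0.0564,"y":0.0166,"z":0.0018,"roll":-0.595}
{"x":-0.0618,"y":0.0205,"z":0.0018,"roll":-0.660}
{"x":-0.0669,"y":0.0248,"z":0.0018,"roll":-0.726}
```

View pics/w9.png

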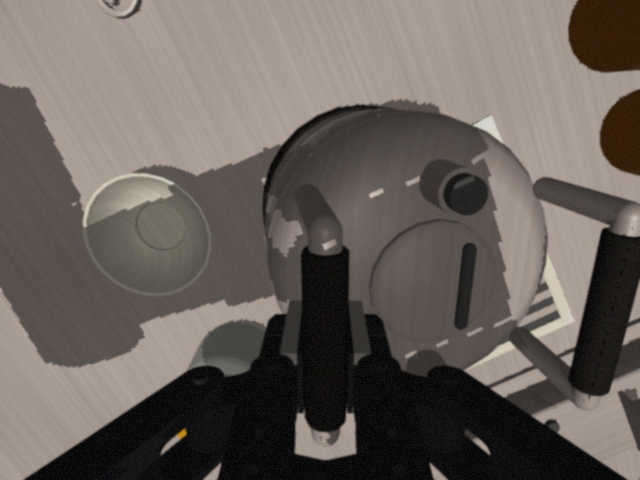

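Tipped: the load is 13.5 N and the lower rim is visible on the left. I swing, first half.

```bash
python3 -m handwheel '[{"x":-0.003,"y":0,"z":0,"roll":-0.03},{"x":-0.0067,"y":0,"z":0,"roll":-0.067},{"x":-0.0132,"y":0.0005,"z":0,"roll":-0.133},{"x":-0.0197,"y":0.0015,"z":0,"roll":-0.199},{"x":-0.0262,"y":0.003,"z":0,"roll":-0.265},{"x":-0.0326,"y":0.005,"z":0,"roll":-0.331},{"x":-0.0388,"y":0.0073,"z":0,"roll":-0.397},{"x":-0.0449,"y":0.01,"z":0,"roll":-0.463},{"x":-0.0507,"y":0.0133,"z":0,"roll":-0.529},{"x":-0.0564,"y":0.0168,"z":0,"roll":-0.595},{"x":-0.0618,"y":0.0207,"z":0,"roll":-0.66},{"x":-0.0669,"y":0.025,"z":0,"roll":-0.726}]'
python3 - <<'E'
from h import *
f=np.linspace(-23.3,56,22)[1:]
t=arc((595.7,-23.4),0,f+180,[.15]*21,0,173,-90)
rel(t[11:])
cv2.imwrite('pics/s10.png',cv2.resize(cams.capture('scene')[120:360,225:465][:,:,::-1],None,fx=2.5,fy=2.5))
E
```

```text
time: 12.32
tool_pos: [500.0, -55.5, 192.3]
orientation: [-3.138, -0.003, 1.892]
force: [0.0, 1.2, -14.6]
width: 0.16
t 12.32 tcp [500.  -55.5 192.3] rpy [-3.138e+00 -3.000e-03  1.892e+00] F [  0.    1.2 -14.6] w 0.16 j [-0.26  0.34  1.64  0.    1.16 -0.59]
{"x":-0.0062,"y":0.0000,"z":0.0018,"roll":-0.063}
{"x":-0.0128,"y":0.0007,"z":0.0018,"roll":-0.129}
{"x":-0.0194,"y":0.0017,"z":0.0018,"roll":-0.195}
{"x":-0.0259,"y":0.0032,"z":0.0018,"roll":-0.261}
{"x":-0.0323,"y":0.0052,"z":0.0017,"roll":-0.327}
{"x":-0.0385,"y":0.0075,"z":0.0017,"roll":-0.393}
{"x":-0.0446,"y":0.0103,"z":0.0017,"roll":-0.459}
{"x":-0.0504,"y":0.0134,"z":0.0016,"roll":-0.524}
{"x":-0.0561,"y":0.0169,"z":0.0016,"roll":-0.590}
{"x":-0.0615,"y":0.0208,"z":0.0016,"roll":-0.656}
```

View pics/s10.png

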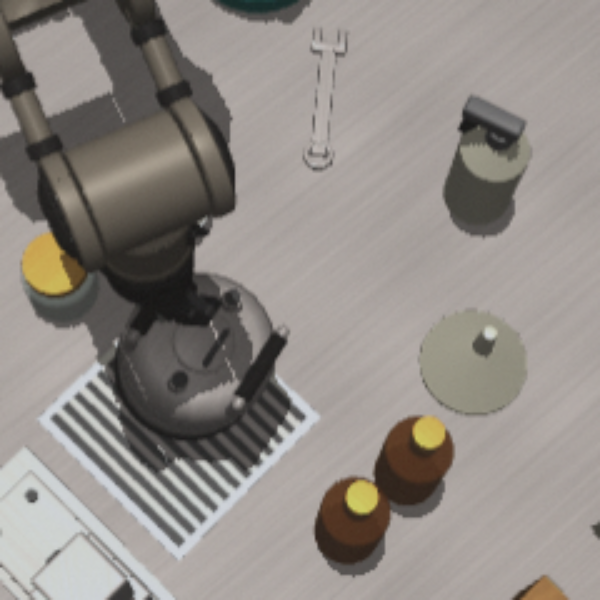

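The keg is well on its way over the grate, and jar, bottles and funnel are undisturbed. Second half.

```bash
python3 -m handwheel '[{"x":-0.003,"y":0,"z":0,"roll":-0.03},{"x":-0.0062,"y":0,"z":0,"roll":-0.063},{"x":-0.0128,"y":0.0007,"z":0,"roll":-0.129},{"x":-0.0194,"y":0.0017,"z":0,"roll":-0.195},{"x":-0.0259,"y":0.0032,"z":0,"roll":-0.261},{"x":-0.0323,"y":0.0052,"z":0,"roll":-0.327},{"x":-0.0385,"y":0.0075,"z":0,"roll":-0.393},{"x":-0.0446,"y":0.0103,"z":0,"roll":-0.459},{"x":-0.0504,"y":0.0134,"z":0,"roll":-0.524},{"x":-0.0561,"y":0.0169,"z":0,"roll":-0.59},{"x":-0.0615,"y":0.0208,"z":0,"roll":-0.656},{"x":-0.0615,"y":0.0208,"z":0,"roll":-0.656},{"x":-0.0615,"y":0.0208,"z":0,"roll":-0.656}]'
python3 - <<'E'
from h import *
rel(arc((595.7,-23.4),0,[236]*9,np.linspace(.15,0,10)[1:],0,173,-90))
cv2.imwrite('pics/s11.png',cv2.resize(cams.capture('scene')[120:360,225:465][:,:,::-1],None,fx=2.5,fy=2.5))
E
```

```text
time: 13.45
tool_pos: [539.6, -108.1, 192.1]
orientation: [-3.14, -0.004, 2.549]
force: [-0.5, 0.9, -11.4]
width: 0.159
t 13.45 tcp [ 539.6 -108.1  192.1] rpy [-3.14  -0.004  2.549] F [ -0.5   0.9 -11.4] w 0.16 j [-0.34  0.42  1.51 -0.    1.21 -1.31]
{"x":0.0009,"y":-0.0030,"z":0.0033,"roll":0.001}
{"x":0.0009,"y":-0.0064,"z":0.0051,"roll":0.001}
{"x":0.0009,"y":-0.0098,"z":0.0069,"roll":0.001}
{"x":0.0009,"y":-0.0131,"z":0.0088,"roll":0.001}
{"x":0.0009,"y":-0.0165,"z":0.0108,"roll":0.001}
{"x":0.0008,"y":-0.0197,"z":0.0128,"roll":0.001}
{"x":0.0008,"y":-0.0230,"z":0.0148,"roll":0.001}
{"x":0.0008,"y":-0.0262,"z":0.0169,"roll":0.001}
{"x":0.0008,"y":-0.0294,"z":0.0191,"roll":0.001}
```

View pics/s11.png

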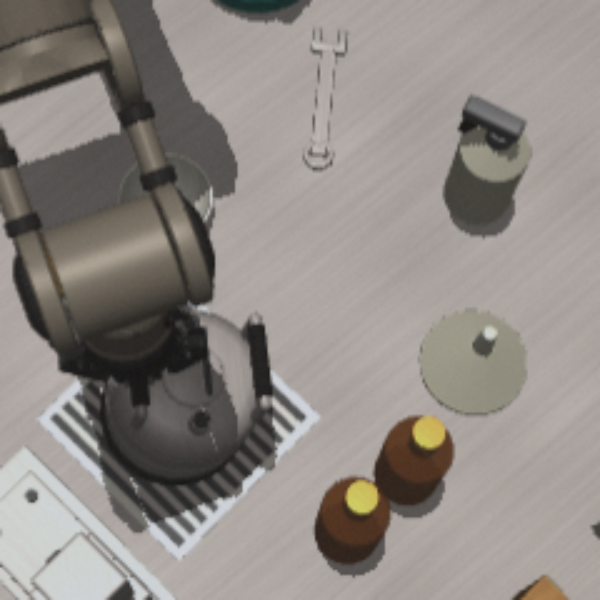

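```bash
python3 -m handwheel '[{"x":0,"y":-0.003,"z":0.002,"roll":0},{"x":0,"y":-0.0064,"z":0.004,"roll":0},{"x":0,"y":-0.0098,"z":0.006,"roll":0},{"x":0,"y":-0.013,"z":0.008,"roll":0},{"x":0,"y":-0.0165,"z":0.01,"roll":0},{"x":0,"y":-0.0197,"z":0.0122,"roll":0},{"x":0,"y":-0.023,"z":0.0144,"roll":0},{"x":0,"y":-0.0262,"z":0.0166,"roll":0},{"x":0,"y":-0.029,"z":0.019,"roll":0},{"x":0,"y":-0.029,"z":0.02,"roll":0},{"x":0,"y":-0.029,"z":0.02,"roll":0}]'
python3 - <<'E'
from h import *
rel([])
E
```

```text
time: 14.42
tool_pos: [522.5, -133.4, 174.0]
orientation: [-3.138, -0.002, 2.548]
force: [-9.0, -4.1, 11.0]
width: 0.159
t 14.42 tcp [ 522.5 -133.4  174. ] rpy [-3.138e+00 -2.000e-03  2.548e+00] F [-9.  -4.1 11. ] w 0.16 j [-0.39  0.42  1.57 -0.    1.15 -1.37]
```

```bash
python3 -m handwheel '[{"x":0,"y":0,"z":-0.001,"roll":0},{"x":0,"y":0,"z":-0.001,"roll":0},{"x":0,"y":0,"z":-0.001,"roll":0},{"x":0,"y":0,"z":-0.001,"roll":0},{"x":0,"y":0,"z":-0.002,"roll":0},{"x":0,"y":0,"z":-0.01,"roll":0},{"x":0,"y":0,"z":-0.025,"roll":0},{"x":0,"y":0,"z":-0.05,"roll":0},{"x":0,"y":0,"z":-0.08,"roll":0},{"x":0,"y":0,"z":-0.115,"roll":0},{"x":0,"y":0,"z":-0.13,"roll":0},{"x":0,"y":0,"z":-0.13,"roll":0}]' -0.15 60
python3 - <<'E'
from h import *
rel([])
p=cams.camera_params('wrist')
cv2.imwrite('pics/w12.png',cams.capture('wrist')[:,:,::-1])
np.save('p12.npy',p,allow_pickle=True)
cv2.imwrite('pics/s12.png',cams.capture('scene')[:,:,::-1])
E
```

```text
time: 15.42
tool_pos: [524.6, -133.7, 309.0]
orientation: [-3.14, 0.006, 2.549]
force: [-0.3, -0.1, -0.5]
width: 0.428
t 15.42 tcp [ 524.6 -133.7  309. ] rpy [-3.14   0.006  2.549] F [-0.3 -0.1 -0.5] w 0.43 j [-0.39  0.32  1.34 -0.    1.47 -1.37]
```

View pics/w12.png

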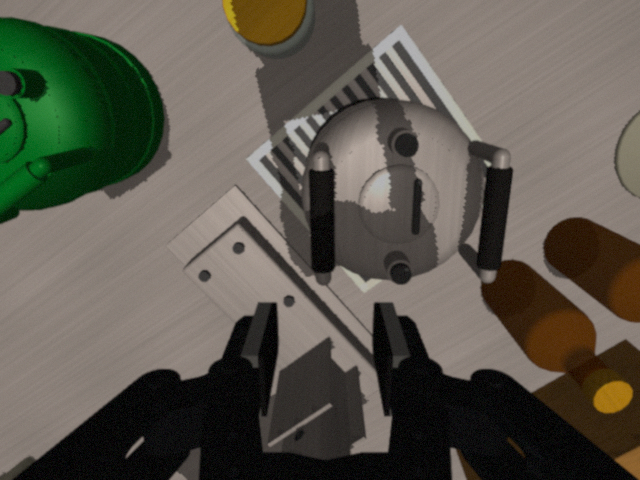

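View pics/s12.png

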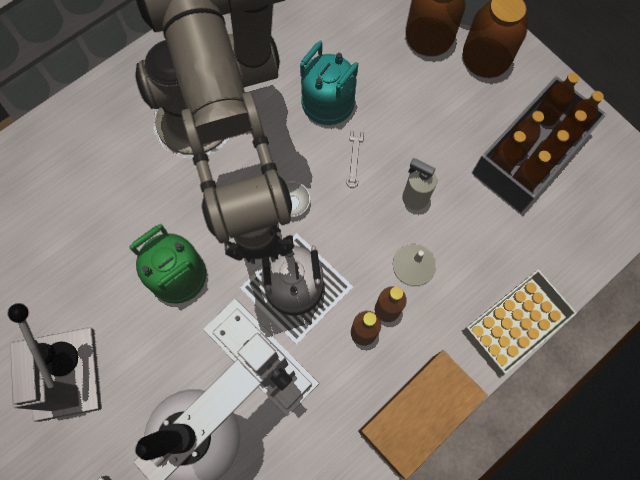

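```bash
python3 - <<'E'
from h import *
p=np.load('p12.npy',allow_pickle=True).item()
c,phi=bars(p,((498,167),(488,270)),((320,168),(322,270)))
for q in((402,26),(248,158),(365,291)):print(ray('wrist',q,0,p).round())
cv2.imwrite('pics/t12.png',cv2.resize(cams.capture('top')[150:300,280:430][:,:,::-1],None,fx=4,fy=4,interpolation=2))
E
```

```text
bar [581.6 -41.4] 70.0 -31.9
bar [ 519.4 -134.5] 69.0 -33.0
c [550.5 -88. ] len 111.9 phi 56.28 footF [592.1 -25.6] footN [ 508.9 -150.3]
[445.   9.   0.]
[ 464. -194.    0.]
[ 667. -174.    0.]
```

View pics/t12.png

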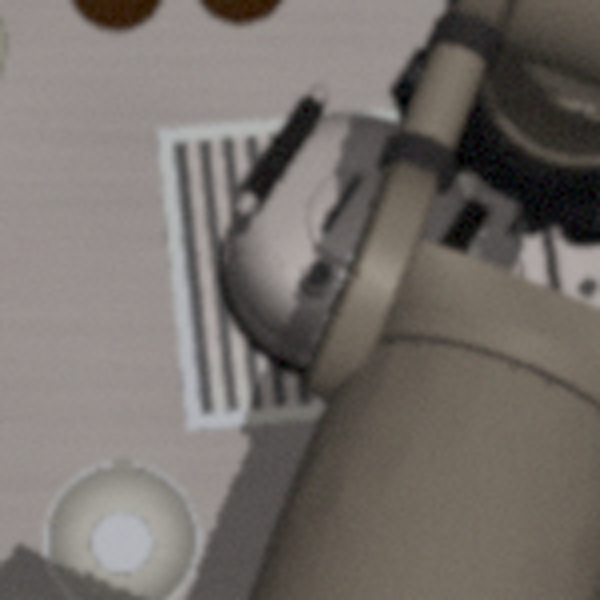

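The keg centre is about (550.5,-88) against the grate at (556,-83), so roughly 7 mm off with 30 mm allowed. The tool is clear, so I hand in.

```bash
python3 - <<'E'
from h import *
rel([]);print(arm.close_job())
E
```

```text
t 15.57 tcp [ 522.6 -133.   303.2] rpy [-3.138 -0.004  2.548] F [-0.   0.4 -1.1] w 0.42 j [-0.39  0.33  1.35 -0.    1.47 -1.37]
the job is handed in; nothing more can be done
None
```

I walked the steel keg onto the drain grate in two swings and handed the job in at 15.6 s; no verdict came back. First I tipped it about 8.5° by the far handle and swung it about 75° on the rim below the near handle. I set it down there and let go, then did the same by the near handle, swinging it about 79° over the grate.

**Position:** the last wrist picture put the keg's centre about 7 mm from the grate's centre, with 30 mm allowed. The handle spacing came out at 111.9 mm against the true 112 mm, which fits a keg standing flat. The grip position at set-down gave about 5 mm, so the two estimates agree to within a few mm. In the first swing the pivot rim moved only about 4 mm.

**Contact and bystanders:** at hand-in the gripper was more than 100 mm above the keg and felt no contact. I compared the bystanders with the first pictures by eye. The bottles, jar, funnel, sprayer and spanner looked unmoved, and the tin was within about a pixel. No check failed. I did not measure the bystanders' final positions in mm, and the arm hid part of the keg in the last top view.

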